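# Pack the colour-kit caddy

### The arm

A 7-joint arm with a two-finger parallel gripper is mounted at the origin on a cart in front of the work surface, level with it; the furniture and walls round the work are solid. World frame = base frame: x ahead of the robot, y to its left, z up, the work surface at z = 0. Lengths are in m, angles in rad, forces in N, time in s.
With the tool pointing down it reaches from about 0.35 to 0.9 m from the base axis. Payload 8.1 kg.
Tool frame: the origin (TCP) lies midway between the tips of the shut fingers; the grasp point (between the pads) lies 19 mm behind it; z points along the fingers, y is the line along which they close (so a half turn about z gives the same grasp; the last joint's range is limited). The gripper opens to 85 mm and grips with 20 to 120 N. Pads are 22 mm wide; open, the fingers measure 114 mm over their backs; the gripper's body (76 mm by 85 mm) begins 54 mm behind the grasp point. The pads swing forward as they close: fully open they stand 13 mm farther back than shut.
Start: joints at [-1.302, 0.434, 0.025, 1.573, -0.012, 1.134, -0.075], TCP at [0.227, 0.582, 0.231] pointing down, gripper open.
Joint ranges: [-2.62, 2.62], [-0.44, 2.09], [-1.27, 1.32], [0.08, 2.57], [-1.32, 4.46], [0.12, 2], [-2.74, 2.74]. Speed limits (rad/s): [2.22, 2.22, 3.01, 3.01, 3.14, 3.14, 3.14].

### API

Orientations are given as a unit quaternion [x, y, z, w].
In Python, from plant import ctrl, viewer gives the robot as it stands (ctrl), with the cameras (viewer).
- The arm moves only by the tool shift_gripper, called after "Call:" as a command line: name --pt "numbers of a row" for each row, then --argument value for the rest. Schema: {"type":"object","properties":{"motion":{"type":"array","items":{"type":"array","prefixItems":[{"type":"array","items":{"type":"number"},"minItems":3,"maxItems":3},{"type":"number"}],"minItems":2,"maxItems":2},"minItems":1,"maxItems":12},"finger_gap":{"type":"number"},"grip_force":{"type":"number"},"only":{"type":"string"},"quiet":{"type":"boolean"},"lines":{"type":"string"}},"required":["motion"],"additionalProperties":false}. motion is a list of rows, 1 to 12 of them, each written [[dx, dy, dz], turn]: dx, dy, dz in m, then a turn about the tool's z in rad; each row is the pose to reach, as a shift and turn from the pose commanded when the call began, along the tool's axes at that moment; what a row does not reach only later rows make up. A row lasts 1/10 s, in which the tool goes at most 0.05 m and 0.15 rad, less where a joint would pass 70% of its speed; a pose out of reach is approached as far as the arm can. finger_gap is the finger opening in m, set as the call begins (left out keeps the last). The fingers move at their own pace and stop on an object; grip_force is the grip in N (left out, the last holds). Time passes only in rows, so rows that do not move let the fingers close. The tool returns the time, the measured TCP pose, the force, the opening and the grip force at its end. only (a regular expression) keeps the lines of the reply that match it, lines (a string "A,B") keeps lines A to B, and quiet returns only ok. Input that does not fit is refused with a message, and nothing moves.
- ctrl.get_state(): the state, without advancing time (a new reading comes with each control period).
- viewer.read_camera(name): name is "side" or "top"; returns the picture (420x560x3 uint8, red, green, blue); there is no depth.
- viewer.calibration(name): a dict with "fx", "fy", "cx", "cy" (pixels), "origin" and "attitude" of the camera in the world. Camera axes: x right, y down, z forward; pixel columns grow to the right and rows downward; lengths in m; the calibration is good to about 2 mm. A picture is of the moment at which its call begins. calibration takes no time and is no camera call.
- ctrl.hand_in(): hands the job in; it is judged then, once.
The state is a dict: "time_s": time; "qpos": joint angles; "qd": joint speeds; "joint_torque": joint torques, N m; "tool_pos": TCP position; "eef_rot": TCP orientation; "contact_force": force on the tool from outside, world axes, zero at the start; "torque": the same for the moment, N m; "grip_width": finger opening in m; "grip_force": force on a finger pad.
Only numpy, scipy, OpenCV 4.12 (cv2) and the standard library are available. Lean on these libraries where they do the work, as an engineer would, in place of code of your own. Each camera call takes 0.05 s, during which the arm holds its last target. There are 200 camera calls.

### The job

Pack the colour kit into the caddy: lay the smaller of the two cartons in the long tray, lay the thick marker in the trough that is cut open at the middle, stand the twist timer between its four little posts, and last of all, when those three are in, stand the smaller of the two loose bottles upright in the square well. The big carton, the thin pen and the big bottle do not belong to the kit: leave them where they are, and never tip the small bottle over.

Things in the scene. Friction and masses are not known exactly. Their poses are not given: they have to be found in the camera images.
- small_carton: The smaller carton, 38 wide (its x) x 166 long (its y) x 38 mm high, about 90 g, lying flat; origin at the centre of its underside. Belongs in the carton tray, long side along the tray.
- big_carton: The bigger carton, 56 (x) x 206 (y) x 36 mm high, origin at the centre of its underside; a look-alike that does not belong in the caddy.
- marker_mid (a point): Middle of the thick capped marker, a round stick 17 mm across and 135 mm long (along y) lying on the worktop, 20 g; the point is on its axis, 8 mm above what it lies on. It can roll. Belongs in the marker tray, along its trough.
- pen: Thin ball pen, 11 (x) x 145 (y) x 9 mm high, origin at the centre of its underside; a look-alike that does not belong in the caddy.
- timer: Round kitchen-type twist timer: a flat body 63 mm across and 18 mm high with a dial 27 mm across on top, at heights 20 to 35 mm above the underside (the dial does not turn and is a good grip); 70 g; origin at the centre of its underside. Belongs between the four posts of the timer and bottle tray.
- small_bottle: The smaller loose bottle, amber, standing upright: body 43 mm across up to 89 mm, cap 32 mm across at heights 89 to 117 mm (grip the cap from above); about 105 g; origin at the centre of its underside. Belongs in the square well, put in last. (The bottles inside the crate are not meant.)
- big_bottle: The bigger loose bottle, 60 mm across and 150 mm high, standing; origin at the centre of its underside; a look-alike that does not belong in the caddy.
- carton_tray: Tray fixed in the caddy, 200 (x) x 78 (y) mm: one long open bay, inside 186 (x) x 58 (y) mm, floor 4 mm above the origin, walls up to 18 mm above the origin. Origin at the centre of its underside, 3 mm above the worktop; x along the bay. The caddy itself is a low white tray, 212 x 250 mm, rim 18 mm high, with three such grey trays side by side, 80 mm apart, in any order.
- marker_tray: Tray fixed in the caddy, 200 (x) x 78 (y) mm: a trough along x, inside 159 (x) x 37 (y) mm, floor 4 mm above the origin, walls up to 16 mm; over the middle 77 mm of its length the side walls are cut away, so that fingers reach down beside the marker. Origin at the centre of its underside.
- timer_bottle_tray: Tray fixed in the caddy, 200 (x) x 78 (y) mm, floor 4 mm above the origin (centre of its underside). Timer seat: centre at x = -40 mm, y = 0, between four posts 8 mm thick and 12 mm high at 34 mm to either side of that centre in x and y. Bottle well: centre at x = +61 mm, y = 0, inside 62 x 62 mm, walls up to 39 mm above the origin.

How it is judged:
On the way, in this order (a step that is already met when the one before it is completed fails the run):
1. the small carton, the marker and the timer are all in their places in the caddy, the small bottle not yet (x of small_carton in the frame of carton_tray between -0.015 and 0.015 m and y of small_carton in the frame of carton_tray between -0.015 and 0.015 m and z of small_carton in the frame of carton_tray below 0.01 m and angle between the y axis of small_carton and the x axis of carton_tray, either way round below 0.2 rad and angle between each of small_carton, timer's own z axis and vertical below 0.1 rad and x of marker_mid in the frame of marker_tray between -0.018 and 0.018 m and y of marker_mid in the frame of marker_tray between -0.015 and 0.015 m and z of marker_mid in the frame of marker_tray below 0.018 m and angle between the y axis of marker_mid and the x axis of marker_tray, either way round below 0.25 rad and x of timer in the frame of timer_bottle_tray between -0.055 and -0.025 m and y of timer in the frame of timer_bottle_tray between -0.015 and 0.015 m and z of timer in the frame of timer_bottle_tray below 0.009 m), for 0.2 s.
2. then the small bottle stands in the square well (x of small_bottle in the frame of timer_bottle_tray between 0.047 and 0.075 m and y of small_bottle in the frame of timer_bottle_tray between -0.014 and 0.014 m and z of small_bottle in the frame of timer_bottle_tray below 0.01 m and angle between small_bottle's own z axis and vertical below 0.15 rad), for 0.2 s.
At the end, for the whole second after the job is handed in: Released and at rest on their tray floors: small carton (15 mm in x and y, 0.2 rad) and marker (18 mm along, 15 mm across, 0.25 rad) along their trays, timer flat on its seat (15 mm in x and y), small bottle upright in the well (14 mm); look-alikes within 30 mm of where they were (all of step 1 and all of step 2 and linear speed of each of small_carton, timer, small_bottle below 0.02 m/s); the robot touches nothing.
It fails at once if the big carton is moved by more than 30 mm (distance of big_carton from where it was at the start of the episode above 0.03 m).
It fails at once if the thin pen is moved by more than 30 mm (distance of pen from where it was at the start of the episode above 0.03 m).
It fails at once if the big bottle is moved by more than 30 mm (distance of big_bottle from where it was at the start of the episode above 0.03 m).
It fails at once if the small bottle is tipped over (more than 0.6 rad) (angle between small_bottle's own z axis and vertical above 0.6 rad).
It also fails if it takes over 112 s, if anything falls off the work surface, if the arm or the gripper's body presses on something with over 40 N, if the wrist force passes 120 N, or if a joint passes its speed limit or range.

## Working session

There is one attempt and no reset: what is moved stays moved. The work goes in short steps, Python scripts to look and compute and a tool call to move; the robot and the scene stay as the last step left them, time stands still between calls to the robot, and variables do not carry over. Pictures are saved under pics/ and viewed, at most 14 in all, crops included, and the job is handed in when it is done.

```bash
ls; mkdir -p pics
```

Run:
```python
from plant import ctrl, viewer
import cv2
for n in("top","side"):
    cv2.imwrite(f"pics/{n}0.png",viewer.read_camera(n)[:,:,::-1]); print(n,viewer.calibration(n))
print(ctrl.get_state())
```

```text
pics
plant.py
top {'fx': 537.6512175796388, 'fy': 537.6512175796388, 'cx': 278.3497881568833, 'cy': 208.9640334483236, 'origin': array([0.40754208, 0.02379734, 1.59653321]), 'attitude': array([-0.70200408,  0.71120961, -0.02684759,  0.02550245])}
side {'fx': 381.97270916864926, 'fy': 381.97270916864926, 'cx': 275.8730495487625, 'cy': 210.06609012661266, 'origin': array([0.55521112, 0.74332957, 0.64220253]), 'attitude': array([ 0.01234616,  0.90531934, -0.42445621, -0.00902188])}
{'time_s': 0.1, 'qpos': array([-1.30156508,  0.43514288,  0.02498559,  1.57402119, -0.01162979,
        1.13404025, -0.07507665]), 'qd': array([ 1.05199921e-03, -2.59946045e-03,  2.59352521e-05, -2.47900426e-03,
        1.59429982e-05,  3.08434431e-04,  4.78711610e-04]), 'joint_torque': array([ 4.59164323e-03, -6.71757102e+01,  1.02924507e+00, -3.16904104e+01,
        1.60276290e-02,  7.07368366e-03, -5.91277103e-05]), 'tool_pos': array([0.22695116, 0.58182693, 0.23060524]), 'eef_rot': array([ 1.84880668e-01,  9.82760704e-01, -7.28713342e-04, -8.07737646e-05]), 'contact_force': array([-0.43961705,  1.19021739,  0.45960991]), 'torque': array([-0.00821413, -0.03806553, -0.05250393]), 'grip_force': 0.0, 'grip_width': 0.08536759699292122}
```

View pics/top0.png

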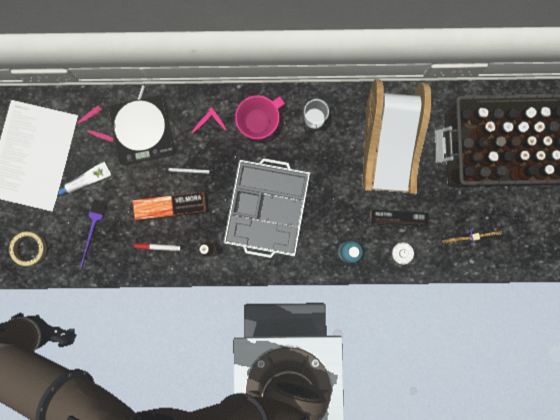

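View pics/side0.png

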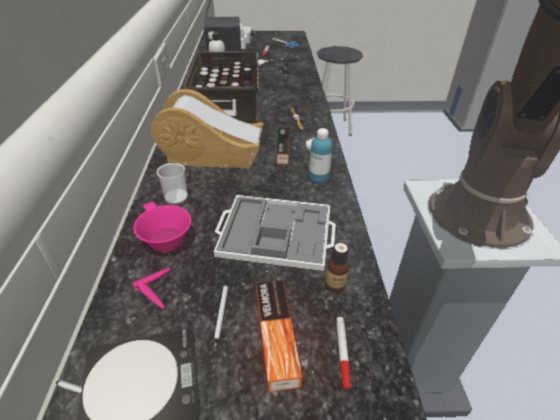

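Run:
```python
import cv2,numpy as np
t=cv2.imread("pics/top0.png");s=cv2.imread("pics/side0.png")
a=cv2.resize(t[150:265,215:320],None,fx=5,fy=5,interpolation=cv2.INTER_CUBIC)
b=cv2.resize(t[185:270,335:435],None,fx=2.7,fy=2.7,interpolation=cv2.INTER_CUBIC)
c=cv2.resize(t[185:270,125:220],None,fx=2.7,fy=2.7,interpolation=cv2.INTER_CUBIC)
im=np.zeros((600,800,3),np.uint8);im[:575,:525]=a;im[:b.shape[0],528:528+b.shape[1]]=b;im[300:300+c.shape[0],528:528+c.shape[1]]=c
cv2.imwrite("pics/c1.png",im)
cv2.imwrite("pics/c2.png",cv2.resize(s[120:400,200:370],None,fx=2.1,fy=2.1,interpolation=cv2.INTER_CUBIC))
```

```text
(no output)
```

View pics/c1.png

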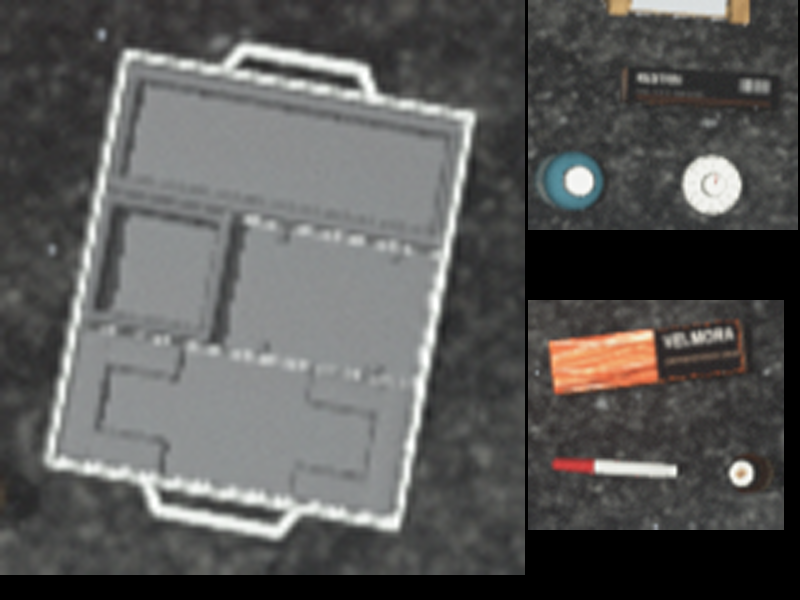

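View pics/c2.png

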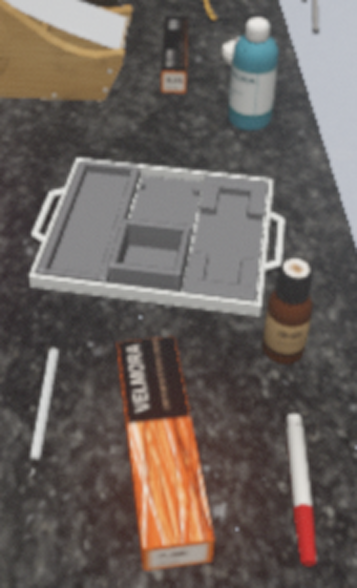

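Create h.py:
```python
import cv2,numpy as np
from plant import ctrl, viewer
from scipy.spatial.transform import Rotation as R
C={n:viewer.calibration(n) for n in("top","side")}
def ray(n,p):
    c=C[n];return c["origin"],R.from_quat(c["attitude"]).apply([(p[0]-c["cx"])/c["fx"],(p[1]-c["cy"])/c["fy"],1])
def pl(n,p,z):
    o,d=ray(n,p);return (o+d*(z-o[2])/d[2]).round(4)
def tri(pt,ps):
    o,d=ray("top",pt);q,e=ray("side",ps)
    s,t=np.linalg.lstsq(np.c_[d,-e],q-o,rcond=None)[0];a,b=o+s*d,q+t*e
    return ((a+b)/2).round(4),round(np.linalg.norm(a-b),4)
def px(n,P):
    c=C[n];v=R.from_quat(c["attitude"]).inv().apply(np.array(P)-c["origin"]);return (v[0]/v[2]*c["fx"]+c["cx"],v[1]/v[2]*c["fy"]+c["cy"])
def toTool(v,q=None):
    q=ctrl.get_state()["eef_rot"] if q is None else q
    return R.from_quat(q).inv().apply(v).round(4)
def blobs(im,m,roi):
    x0,y0,x1,y1=roi;k=np.zeros(m.shape,np.uint8);k[y0:y1,x0:x1]=m[y0:y1,x0:x1]
    cs,_=cv2.findContours(k,cv2.RETR_EXTERNAL,cv2.CHAIN_APPROX_NONE)
    return sorted(cs,key=cv2.contourArea)[::-1]
```

Run:
```python
from h import *
t=cv2.imread("pics/top0.png");s=cv2.imread("pics/side0.png")
ht=cv2.cvtColor(t,cv2.COLOR_BGR2HSV);hs=cv2.cvtColor(s,cv2.COLOR_BGR2HSV)
wt=((ht[...,2]>150)&(ht[...,1]<70)).astype(np.uint8);ws=((hs[...,2]>150)&(hs[...,1]<70)).astype(np.uint8)
rt=((ht[...,1]>120)&(ht[...,2]>90)&((ht[...,0]<8)|(ht[...,0]>172))).astype(np.uint8)
rs=((hs[...,1]>120)&(hs[...,2]>90)&((hs[...,0]<8)|(hs[...,0]>172))).astype(np.uint8)
for n,im,m,roi in[("timer",t,wt,(385,240,420,268)),("cap",t,wt,(196,240,214,258)),("bluecap",t,wt,(340,240,362,264)),("markW+R",t,wt|rt,(128,238,186,256)),("markR",t,rt,(128,238,186,256)),("pen",t,wt,(160,160,215,180)),
 ("Scap",s,ws,(332,242,352,256)),("Smark",s,ws|rs,(330,314,356,390)),("SmarkR",s,rs,(330,314,356,390)),("Spen",s,ws,(210,280,232,340)),("Stimer",s,ws,(300,135,318,155))]:
    b=blobs(im,m,roi)
    if len(b): print(n,cv2.contourArea(b[0]),np.round(cv2.minAreaRect(b[0]),1) if 0 else cv2.minAreaRect(b[0]))
f=cv2.INTER_CUBIC
im=np.zeros((600,800,3),np.uint8)
im[:200,:560]=cv2.resize(t[205:230,365:435],None,fx=8,fy=8,interpolation=f)
im[208:600,:240]=cv2.resize(s[116:165,270:300],None,fx=8,fy=8,interpolation=f)
im[208:528,250:570]=cv2.resize(s[130:170,295:335],None,fx=8,fy=8,interpolation=f)
cv2.imwrite("pics/c3.png",im)
```

```text
timer 338.0 ((402.5, 253.0), (20.0, 21.0), 90.0)
cap 50.0 ((203.5, 249.0), (8.0, 7.0), 90.0)
bluecap 82.5 ((353.5, 251.5), (11.0, 9.0), 90.0)
markW+R 109.5 ((164.5, 246.5), (5.0, 29.0), 90.0)
markR 55.5 ((141.0, 245.5), (5.0, 14.0), 90.0)
pen 81.0 ((188.49078369140625, 170.16616821289062), (39.161834716796875, 3.0508511066436768), 3.1798300743103027)
Scap 76.0 ((341.0, 247.0), (8.0, 12.0), 90.0)
Smark 486.5 ((343.5901794433594, 352.95880126953125), (72.52139282226562, 9.395767211914062), 86.00909423828125)
SmarkR 213.5 ((344.9985046386719, 374.9723205566406), (28.34518051147461, 9.318964004516602), 86.8201675415039)
Spen 172.5 ((220.7359619140625, 311.54229736328125), (4.41660213470459, 52.14113998413086), 10.17551040649414)
Stimer 35.0 ((308.948486328125, 141.86599731445312), (6.092077732086182, 11.168808937072754), 23.962486267089844)
```

View pics/c3.png

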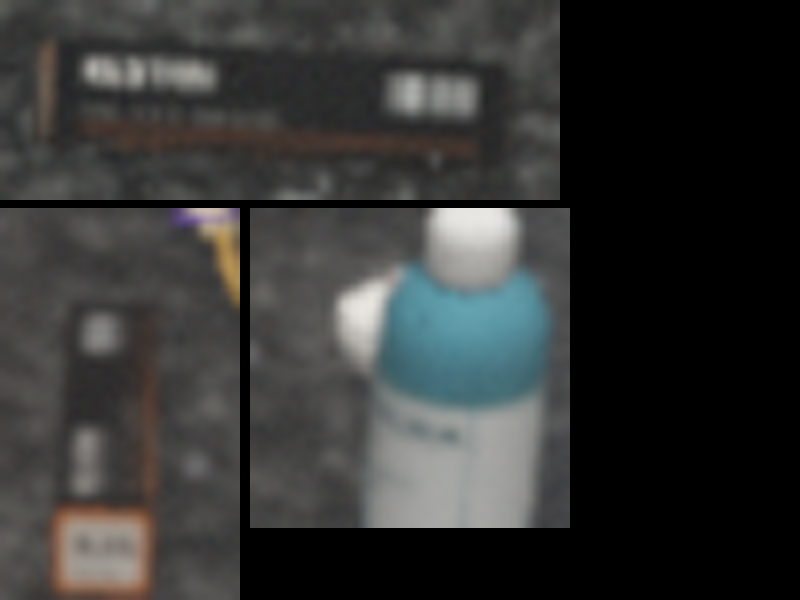

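Run:
```python
from h import *
T=[(372,210),(372,222.5),(428.5,212.75),(427.5,225.6)];S=[(276.9,153.5),(288.75,153.5),(278.75,128.1),(289,128.5)]
P=[tri(a,b) for a,b in zip(T,S)];print("carton",P)
P=[pl("top",a,.038) for a in T];print(P,np.mean(P,0))
# caddy corners TL TR BR BL
T=[(240,160.4),(309.6,173),(294.6,255.4),(224.6,242.8)];S=[(214.5,256),(238,195),(329.8,206),(323.5,268.5)]
P=[tri(a,b) for a,b in zip(T,S)];print("caddy",P)
P=np.array([pl("top",a,.018) for a in T]);print(P,P.mean(0),np.linalg.norm(P-np.roll(P,1,0),axis=1))
u=(P[0]+P[3]-P[1]-P[2]);print("axis toward +y",np.arctan2(u[0],u[1])); 
print("cap",tri((203.5,249),(341,247)),pl("top",(203.5,249),.117))
print("marker red end/mid", tri((141,245.5),(345,375)))
for z in(.0085,.017):print([pl("top",a,z) for a in((134,245),(180,248))])
print("timer",pl("top",(402.5,253),.018),pl("top",(402.5,253),.03)); X=pl("top",(402.5,253),.018);print("side",px("side",X+[.0315,0,0]),px("side",X))
# bottle mask top view + blue
print(pl("top",(353.5,251.5),.15))
```

```text
carton [(array([ 0.5177, -0.2527,  0.0354]), np.float64(0.0019)), (array([ 0.4816, -0.2518,  0.0354]), np.float64(0.0025)), (array([ 0.5069, -0.4173,  0.0338]), np.float64(0.0004)), (array([ 0.4711, -0.4134,  0.0339]), np.float64(0.0036))]
[array([ 0.5166, -0.2521,  0.038 ]), array([ 0.4802, -0.2512,  0.038 ]), array([ 0.5064, -0.4161,  0.038 ]), array([ 0.4691, -0.412 ,  0.038 ])] [ 0.493075 -0.33285   0.038   ]
caddy [(array([ 6.737e-01,  1.330e-01, -3.000e-04]), np.float64(0.0006)), (array([ 0.6295, -0.0739,  0.0167]), np.float64(0.0015)), (array([ 0.3876, -0.0259,  0.0131]), np.float64(0.0002)), (array([0.4283, 0.1801, 0.0031]), np.float64(0.0017))]
[[ 0.6704  0.1318  0.018 ]
 [ 0.6301 -0.0738  0.018 ]
 [ 0.3878 -0.0257  0.018 ]
 [ 0.4273  0.1788  0.018 ]] [0.5289   0.052775 0.018   ] [0.24760172 0.20951241 0.24702814 0.20827986]
axis toward +y 0.1921850732762117
cap (array([0.4104, 0.2269, 0.1172]), np.float64(0.0012)) [0.4098 0.2271 0.117 ]
marker red end/mid (array([0.4232, 0.4257, 0.0088]), np.float64(0.0012))
[array([0.4244, 0.4466, 0.0085]), array([0.4138, 0.3111, 0.0085])]
[array([0.4243, 0.4444, 0.017 ]), array([0.4138, 0.3096, 0.017 ])]
timer [ 0.3907 -0.3417  0.018 ] [ 0.3908 -0.3389  0.03  ]
side (np.float64(305.7566570724226), np.float64(143.3882577987339)) (np.float64(315.4566957489868), np.float64(143.29086615406686))
[ 0.3978 -0.1797  0.15  ]
```

Add to h.py:
```python
def go(P,ang):
    s=ctrl.get_state();r=R.from_quat(s["eef_rot"]);y=r.apply([0,1,0]);a=np.arctan2(y[1],y[0])
    w=(ang-a+np.pi/2)%np.pi-np.pi/2
    print("shift",toTool(np.array(P)-s["tool_pos"]),"turn",round(-w,3),"q7",s["qpos"][6].round(2),"t",round(s["time_s"],1))
```

Run:
```python
from h import *
print("marker",tri((156.8,246.6),(343.6,353)))
print("well",pl("top",(248.4,203.6),.007),"seat",pl("top",(281,210.8),.016),"trough",pl("top",(262.4,233.8),.019),"bay",pl("top",(272.6,182),.021))
go((.419,.378,.10),-.078)
```

```text
marker (array([0.4184, 0.3811, 0.0018]), np.float64(0.001))
well [0.5425 0.1086 0.007 ] seat [0.5192 0.0123 0.016 ] trough [0.4521 0.0677 0.019 ] bay [0.6044 0.0359 0.021 ]
shift [-0.253  -0.1199  0.1308] turn 1.277 q7 -0.08 t 0.1
```

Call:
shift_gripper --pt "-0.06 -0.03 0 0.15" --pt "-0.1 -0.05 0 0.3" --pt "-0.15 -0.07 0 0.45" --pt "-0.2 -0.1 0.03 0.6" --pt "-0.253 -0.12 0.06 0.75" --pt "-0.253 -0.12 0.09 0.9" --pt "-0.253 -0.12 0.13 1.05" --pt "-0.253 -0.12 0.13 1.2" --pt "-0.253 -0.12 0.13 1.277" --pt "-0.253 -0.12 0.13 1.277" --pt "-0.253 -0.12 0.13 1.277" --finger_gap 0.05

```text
refused: motion[0]: [-0.06, -0.03, 0, 0.15] is too long (schema: maxItems 2). Nothing was moved.
```

Nothing moved. I misread the format; it is rows with the three-number parts in brackets of their own. Resending.

Call:
shift_gripper --motion '[[[-0.06,-0.03,0],0.15],[[-0.1,-0.05,0],0.3],[[-0.15,-0.07,0],0.45],[[-0.2,-0.1,0.03],0.6],[[-0.253,-0.12,0.06],0.75],[[-0.253,-0.12,0.09],0.9],[[-0.253,-0.12,0.13],1.05],[[-0.253,-0.12,0.13],1.2],[[-0.253,-0.12,0.13],1.277],[[-0.253,-0.12,0.13],1.277],[[-0.253,-0.12,0.13],1.277]]' --finger_gap 0.05

```text
time_s: 1.2
tool_pos: [0.4191, 0.3787, 0.1013]
eef_rot: [0.733, 0.68, -0.0, 0.0]
contact_force: [0.8, 0.5, -0.2]
grip_width: 0.0502
grip_force: 0.0
```

```bash
python3 -c "
from h import *
go((.419,.379,.002),-.078)"
```

```text
shift [ 0.0003 -0.0001  0.0993] turn 0.003 q7 -0.68 t 1.2
```

Call:
shift_gripper --motion '[[[0,0,0.03],0],[[0,0,0.06],0],[[0,0,0.08],0],[[0,0,0.09],0],[[0,0,0.098],0],[[0,0,0.098],0],[[0,0,0.098],0]]' --finger_gap 0.05

```text
time_s: 1.9
tool_pos: [0.4197, 0.379, 0.0041]
eef_rot: [0.734, 0.679, 0.001, -0.0]
contact_force: [0.1, 0.6, 0.9]
grip_width: 0.0499
grip_force: 0.0
```

Call:
shift_gripper --motion '[[[0,0,0],0],[[0,0,0],0],[[0,0,0],0],[[0,0,0],0],[[0,0,0],0],[[0,0,0],0],[[0,0,0],0],[[0,0,0],0]]' --finger_gap 0 --grip_force 30

```text
time_s: 2.7
tool_pos: [0.4196, 0.379, 0.0041]
eef_rot: [0.734, 0.679, 0.001, -0.0]
contact_force: [-1.0, -1.1, 5.7]
grip_width: 0.0143
grip_force: 29.2
```

Call:
shift_gripper --motion '[[[0,0,-0.02],0],[[0,0,-0.05],0],[[0,0,-0.09],0],[[0,0,-0.12],0],[[0,0,-0.12],0]]'

```text
time_s: 3.2
tool_pos: [0.4213, 0.3804, 0.1277]
eef_rot: [0.734, 0.679, 0.004, -0.0]
contact_force: [0.0, 1.5, -0.0]
grip_width: 0.0139
grip_force: 29.6
```

```bash
python3 -c "
from h import *
go((.451,.068,.12),-.192)
cv2.imwrite('pics/m1.png',cv2.resize(viewer.read_camera('side')[200:400,220:420,::-1],None,fx=2.5,fy=2.5))"
```

```text
shift [-0.3091  0.054   0.0061] turn 0.114 q7 -0.7 t 3.2
```

View pics/m1.png

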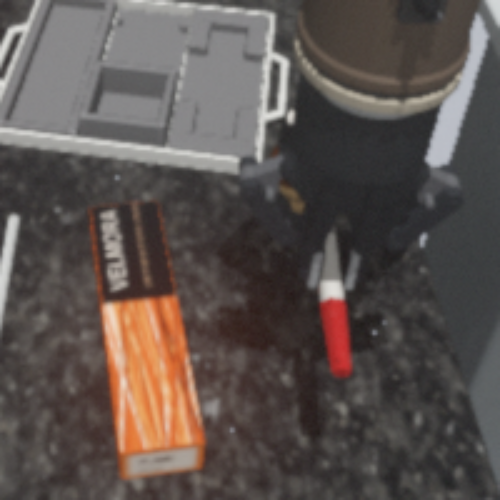

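Call:
shift_gripper --motion '[[[0,0,-0.04],0],[[0,0,-0.08],0],[[-0.04,0.007,-0.08],0.02],[[-0.08,0.014,-0.08],0.04],[[-0.13,0.02,-0.08],0.06],[[-0.18,0.03,-0.08],0.08],[[-0.23,0.04,-0.08],0.1],[[-0.28,0.05,-0.08],0.114],[[-0.309,0.054,-0.08],0.114],[[-0.309,0.054,-0.04],0.114],[[-0.309,0.054,0],0.114],[[-0.309,0.054,0.02],0.114]]'

```text
time_s: 4.45
tool_pos: [0.4467, 0.0655, 0.1002]
eef_rot: [0.772, 0.636, -0.002, -0.001]
contact_force: [-0.5, 0.9, 0.1]
grip_width: 0.0141
grip_force: 29.6
```

Call:
shift_gripper --motion '[[[0,0,0],0],[[0,0,0],0]]'

```text
time_s: 4.65
tool_pos: [0.4486, 0.066, 0.1032]
eef_rot: [0.772, 0.636, -0.001, -0.0]
contact_force: [-0.7, -0.8, -1.0]
grip_width: 0.0138
grip_force: 29.6
```

```bash
python3 -c "
from h import *
go((.451,.068,.009),-.192)"
```

```text
shift [0.0025 0.0021 0.0942] turn -0.0 q7 -0.17 t 4.7
```

Call:
shift_gripper --motion '[[[-0.001,0.002,0.03],0],[[-0.001,0.002,0.05],0],[[-0.001,0.002,0.07],0],[[-0.001,0.002,0.08],0],[[-0.001,0.002,0.085],0],[[-0.001,0.002,0.09],0],[[-0.001,0.002,0.092],0],[[-0.001,0.002,0.092],0],[[-0.001,0.002,0.092],0],[[-0.001,0.002,0.092],0]]'

```text
time_s: 5.65
tool_pos: [0.4509, 0.065, 0.0116]
eef_rot: [0.772, 0.636, 0.0, 0.0]
contact_force: [-0.1, 0.4, 0.5]
grip_width: 0.0139
grip_force: 29.6
```

Call:
shift_gripper --motion '[[[0,0,0],0],[[0,0,0],0],[[0,0,0],0]]' --finger_gap 0.036 --grip_force 20

```text
time_s: 5.95
tool_pos: [0.4508, 0.065, 0.0114]
eef_rot: [0.772, 0.636, 0.0, 0.0]
contact_force: [0.8, -0.4, 0.2]
grip_width: 0.0359
grip_force: 0.0
```

Call:
shift_gripper --motion '[[[0,0,-0.02],0],[[0,0,-0.05],0],[[0,0,-0.1],0],[[0,0,-0.15],0],[[0,0,-0.15],0],[[0,0,-0.15],0]]'

```text
time_s: 6.55
tool_pos: [0.4513, 0.0654, 0.1624]
eef_rot: [0.771, 0.636, 0.002, 0.0]
contact_force: [-0.7, -0.5, -0.9]
grip_width: 0.036
grip_force: 0.0
```

```bash
python3 -c "
from h import *
go((.40,-.2,.2),-.07)
go((.391,-.340,.13),-.07)
cv2.imwrite('pics/m2.png',cv2.resize(viewer.read_camera('side')[180:290,190:350,::-1],None,fx=4,fy=4))"
```

```text
shift [-2.703e-01  2.000e-04 -3.820e-02] turn -0.121 q7 -0.23 t 6.5
shift [-0.4096  0.0178  0.0315] turn -0.121 q7 -0.23 t 6.5
```

View pics/m2.png

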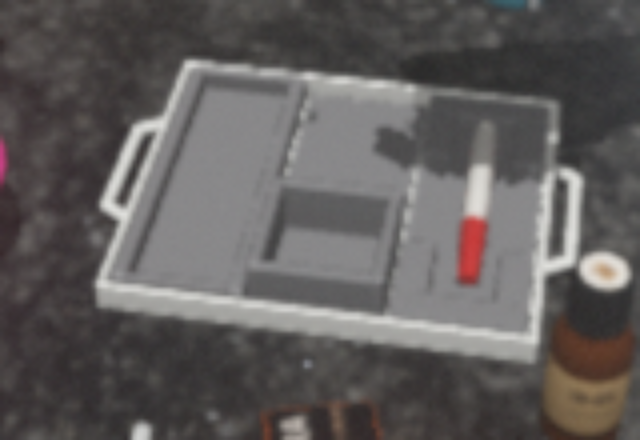

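Call:
shift_gripper --motion '[[[0,0,-0.05],0],[[-0.04,0,-0.06],-0.03],[[-0.08,0.002,-0.06],-0.06],[[-0.12,0.004,-0.06],-0.09],[[-0.16,0.006,-0.06],-0.121],[[-0.2,0.008,-0.06],-0.121],[[-0.25,0.01,-0.06],-0.121],[[-0.3,0.012,-0.06],-0.121],[[-0.35,0.015,-0.06],-0.121],[[-0.39,0.018,-0.05],-0.121],[[-0.41,0.018,-0.01],-0.121],[[-0.41,0.018,0.03],-0.121]]' --finger_gap 0.05

```text
time_s: 7.8
tool_pos: [0.3882, -0.3447, 0.1292]
eef_rot: [0.734, 0.68, -0.001, 0.0]
contact_force: [0.9, 0.6, -0.8]
grip_width: 0.05
grip_force: 0.0
```

Call:
shift_gripper --motion '[[[0,0,0],0],[[0,0,0],0],[[0,0,0],0]]'

```text
time_s: 8.1
tool_pos: [0.3908, -0.3411, 0.1325]
eef_rot: [0.732, 0.682, 0.0, 0.001]
contact_force: [0.5, -1.0, -0.2]
grip_width: 0.0499
grip_force: 0.0
```

```bash
python3 -c "
from h import *
go((.391,-.341,.021),-.07)"
```

```text
shift [2.000e-04 1.000e-04 1.115e-01] turn -0.0 q7 0.96 t 8.1
```

Call:
shift_gripper --motion '[[[0,0,0.04],0],[[0,0,0.08],0],[[0,0,0.1],0],[[0,0,0.11],0],[[0,0,0.11],0],[[0,0,0.11],0],[[0,0,0.11],0]]'

```text
time_s: 8.8
tool_pos: [0.3912, -0.3416, 0.0228]
eef_rot: [0.732, 0.682, 0.0, 0.001]
contact_force: [-0.1, 0.5, 0.7]
grip_width: 0.0499
grip_force: 0.0
```

Call:
shift_gripper --motion '[[[0,0,0],0],[[0,0,0],0],[[0,0,0],0],[[0,0,0],0],[[0,0,0],0],[[0,0,0],0],[[0,0,0],0]]' --finger_gap 0 --grip_force 30

```text
time_s: 9.5
tool_pos: [0.3907, -0.3412, 0.0222]
eef_rot: [0.732, 0.682, 0.0, 0.001]
contact_force: [0.0, 2.3, 9.1]
grip_width: 0.0253
grip_force: 28.9
```

Call:
shift_gripper --motion '[[[0,0,-0.01],0],[[0,0,-0.03],0],[[0,0,-0.07],0],[[0,0,-0.11],0],[[0,0,-0.15],0],[[0,0,-0.18],0],[[0,0,-0.18],0],[[0,0,-0.18],0]]'

```text
time_s: 10.3
tool_pos: [0.3902, -0.3408, 0.202]
eef_rot: [0.732, 0.682, 0.001, 0.001]
contact_force: [-0.6, -0.2, -0.4]
grip_width: 0.0254
grip_force: 29.8
```

```bash
python3 -c "
from h import *
go((.521,.0135,.12),-.192)"
```

```text
shift [0.3627 0.1052 0.0821] turn 0.121 q7 0.88 t 10.3
```

Call:
shift_gripper --motion '[[[0.03,0.01,0],0.02],[[0.07,0.02,0],0.04],[[0.12,0.035,0],0.06],[[0.17,0.05,0],0.08],[[0.22,0.065,0],0.1],[[0.27,0.08,0],0.121],[[0.32,0.095,0],0.121],[[0.35,0.103,0],0.121],[[0.363,0.105,0.02],0.121],[[0.363,0.105,0.05],0.121],[[0.363,0.105,0.08],0.121],[[0.363,0.105,0.08],0.121]]'

```text
time_s: 11.5
tool_pos: [0.5169, 0.0137, 0.1172]
eef_rot: [0.772, 0.636, -0.004, -0.002]
contact_force: [-0.6, -0.4, 0.2]
grip_width: 0.0256
grip_force: 29.8
```

Call:
shift_gripper --motion '[[[0,0,0],0],[[0,0,0],0],[[0,0,0],0]]'

```text
time_s: 11.8
tool_pos: [0.5214, 0.0135, 0.1225]
eef_rot: [0.772, 0.636, 0.001, 0.0]
contact_force: [0.7, 0.4, -0.2]
grip_width: 0.0252
grip_force: 29.8
```

```bash
python3 -c "
from h import *
go((.521,.0135,.0295),-.192)
cv2.imwrite('pics/m3.png',cv2.resize(viewer.read_camera('side')[100:260,190:350,::-1],None,fx=3,fy=3))"
```

```text
shift [-0.0002 -0.0006  0.093 ] turn -0.0 q7 0.09 t 11.8
```

View pics/m3.png

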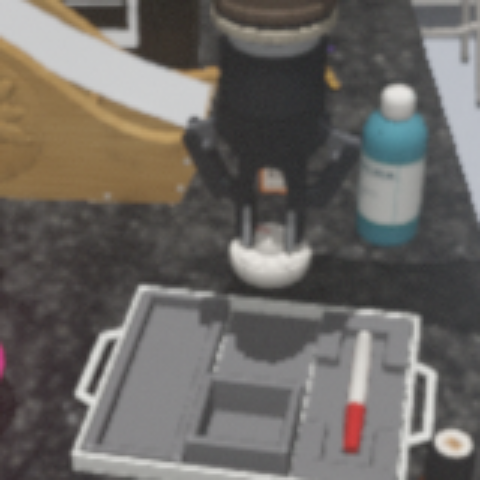

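Call:
shift_gripper --motion '[[[0,0,0.04],0],[[0,0,0.06],0],[[0,0,0.075],0],[[0,0,0.083],0],[[0,0,0.087],0],[[0,0,0.091],0],[[0,0,0.092],0],[[0,0,0.092],0],[[0,0,0.092],0]]'

```text
time_s: 12.75
tool_pos: [0.5209, 0.0137, 0.0298]
eef_rot: [0.772, 0.636, 0.0, 0.0]
contact_force: [0.1, 0.6, -1.3]
grip_width: 0.0258
grip_force: 29.8
```

Call:
shift_gripper --motion '[[[0,0,0],0],[[0,0,0],0],[[0,0,0],0],[[0,0,0],0]]' --finger_gap 0.05 --grip_force 20

```text
time_s: 13.15
tool_pos: [0.5207, 0.0137, 0.0294]
eef_rot: [0.772, 0.636, 0.0, 0.0]
contact_force: [0.7, -0.1, 0.0]
grip_width: 0.05
grip_force: 0.0
```

Call:
shift_gripper --motion '[[[0,0,-0.02],0],[[0,0,-0.05],0],[[0,0,-0.1],0],[[0,0,-0.14],0],[[0,0,-0.14],0],[[0,0,-0.14],0]]'

```text
time_s: 13.75
tool_pos: [0.521, 0.014, 0.1701]
eef_rot: [0.772, 0.636, 0.001, 0.0]
contact_force: [0.2, 0.7, -0.8]
grip_width: 0.0503
grip_force: 0.0
```

```bash
python3 -c "
from h import *
go((.493,-.333,.2),-.063)"
```

```text
shift [-0.346   0.0386 -0.0303] turn -0.129 q7 0.04 t 13.8
```

Call:
shift_gripper --motion '[[[-0.04,0.004,-0.03],-0.03],[[-0.08,0.008,-0.03],-0.06],[[-0.13,0.014,-0.03],-0.09],[[-0.18,0.02,-0.03],-0.129],[[-0.23,0.026,-0.03],-0.129],[[-0.28,0.032,-0.03],-0.129],[[-0.32,0.036,-0.03],-0.129],[[-0.346,0.0386,-0.03],-0.129],[[-0.346,0.0386,0],-0.129],[[-0.346,0.0386,0.03],-0.129],[[-0.346,0.0386,0.06],-0.129],[[-0.346,0.0386,0.06],-0.129]]' --finger_gap 0.06

```text
time_s: 14.95
tool_pos: [0.4895, -0.3311, 0.1044]
eef_rot: [0.729, 0.684, -0.001, -0.004]
contact_force: [0.0, 0.5, -0.1]
grip_width: 0.0602
grip_force: 0.0
```

Call:
shift_gripper --motion '[[[0,0,0],0],[[0,0,0],0]]'

```text
time_s: 15.15
tool_pos: [0.4929, -0.3339, 0.1103]
eef_rot: [0.729, 0.684, 0.0, 0.001]
contact_force: [-0.9, 0.7, 0.2]
grip_width: 0.0599
grip_force: 0.0
```

```bash
python3 -c "
from h import *
go((.493,-.333,.013),-.065)
cv2.imwrite('pics/m4.png',cv2.resize(viewer.read_camera('top')[150:265,215:440,::-1],None,fx=3.5,fy=3.5))"
```

```text
shift [ 0.001  -0.      0.0973] turn 0.002 q7 0.88 t 15.2
```

View pics/m4.png

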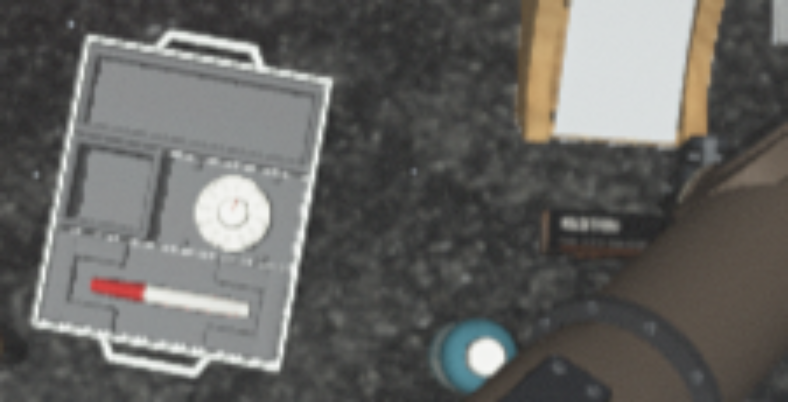

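Call:
shift_gripper --motion '[[[0.001,0,0.03],0],[[0.001,0,0.06],0],[[0.001,0,0.08],0],[[0.001,0,0.092],0],[[0.001,0,0.096],0],[[0.001,0,0.096],0],[[0.001,0,0.096],0]]'

```text
time_s: 15.9
tool_pos: [0.4932, -0.3329, 0.0145]
eef_rot: [0.729, 0.684, 0.0, 0.001]
contact_force: [-0.7, -0.1, -0.4]
grip_width: 0.0599
grip_force: 0.0
```

Call:
shift_gripper --motion '[[[0,0,0],0],[[0,0,0],0],[[0,0,0],0],[[0,0,0],0],[[0,0,0],0],[[0,0,0],0],[[0,0,0],0]]' --finger_gap 0 --grip_force 50

```text
time_s: 16.6
tool_pos: [0.4932, -0.3328, 0.0144]
eef_rot: [0.729, 0.684, 0.0, 0.001]
contact_force: [0.6, 0.2, 5.9]
grip_width: 0.0371
grip_force: 51.0
```

Call:
shift_gripper --motion '[[[0,0,-0.01],0],[[0,0,-0.03],0],[[0,0,-0.06],0],[[0,0,-0.1],0],[[0,0,-0.13],0],[[0,0,-0.16],0],[[0,0,-0.16],0],[[0,0,-0.16],0]]'

```text
time_s: 17.4
tool_pos: [0.4927, -0.3323, 0.1742]
eef_rot: [0.729, 0.685, 0.001, 0.001]
contact_force: [-0.8, 0.8, -0.8]
grip_width: 0.0369
grip_force: 50.4
```

```bash
python3 -c "
from h import *
go((.606,.037,.12),-.192)
cv2.imwrite('pics/m5.png',cv2.resize(viewer.read_camera('side')[20:220,190:390,::-1],None,fx=2.5,fy=2.5))"
```

```text
shift [0.3757 0.0898 0.0543] turn 0.129 q7 0.83 t 17.4
```

View pics/m5.png

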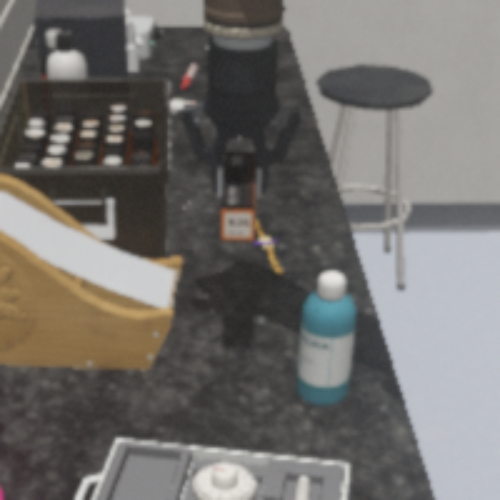

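Call:
shift_gripper --motion '[[[0.03,0,0],0],[[0.07,0,0],0],[[0.12,0,0],0.02],[[0.17,0.01,0],0.05],[[0.22,0.025,0],0.08],[[0.27,0.045,0],0.11],[[0.32,0.065,0],0.129],[[0.35,0.08,0],0.129],[[0.37,0.09,0],0.129],[[0.376,0.09,0.02],0.129],[[0.376,0.09,0.05],0.129],[[0.376,0.09,0.05],0.129]]'

```text
time_s: 18.65
tool_pos: [0.6026, 0.0379, 0.1188]
eef_rot: [0.771, 0.636, -0.004, -0.002]
contact_force: [-0.5, 0.7, -1.1]
grip_width: 0.037
grip_force: 50.4
```

Call:
shift_gripper --motion '[[[0,0,0],0],[[0,0,0],0],[[0,0,0],0]]'

```text
time_s: 18.95
tool_pos: [0.6067, 0.0368, 0.1246]
eef_rot: [0.772, 0.636, 0.001, 0.0]
contact_force: [-1.0, 0.2, -0.6]
grip_width: 0.0369
grip_force: 50.4
```

```bash
python3 -c "
from h import *
go((.606,.037,.022),-.192)"
```

```text
shift [-0.     -0.0009  0.1026] turn -0.001 q7 0.1 t 18.9
```

Call:
shift_gripper --motion '[[[0,0,0.04],0],[[0,0,0.06],0],[[0,0,0.08],0],[[0,0,0.087],0],[[0,0,0.091],0],[[0,0,0.095],0],[[0,0,0.098],0],[[0,0,0.1],0],[[0,0,0.102],0],[[0,0,0.102],0],[[0,0,0.102],0]]'

```text
time_s: 20.05
tool_pos: [0.6061, 0.0372, 0.0215]
eef_rot: [0.772, 0.636, 0.0, 0.0]
contact_force: [-0.1, -0.8, -0.6]
grip_width: 0.0369
grip_force: 50.5
```

Call:
shift_gripper --motion '[[[0,0,0],0],[[0,0,0],0],[[0,0,0],0],[[0,0,0],0]]' --finger_gap 0.048 --grip_force 20

```text
time_s: 20.45
tool_pos: [0.6061, 0.0372, 0.0214]
eef_rot: [0.772, 0.636, 0.0, 0.0]
contact_force: [-0.8, -0.4, -0.2]
grip_width: 0.0479
grip_force: 0.0
```

Call:
shift_gripper --motion '[[[0,0,-0.02],0],[[0,0,-0.05],0],[[0,0,-0.1],0],[[0,0,-0.15],0],[[0,0,-0.18],0],[[0,0,-0.18],0],[[0,0,-0.18],0]]'

```text
time_s: 21.15
tool_pos: [0.6062, 0.0375, 0.2017]
eef_rot: [0.772, 0.636, 0.001, 0.0]
contact_force: [0.1, -0.2, -0.2]
grip_width: 0.0483
grip_force: 0.0
```

```bash
python3 -c "
from h import *
go((.410,.227,.2),-.192)"
```

```text
shift [ 0.1487 -0.2287  0.0016] turn 0.0 q7 0.05 t 21.1
```

Call:
shift_gripper --motion '[[[0.03,-0.04,0],0],[[0.05,-0.08,0],0],[[0.08,-0.12,0],0],[[0.1,-0.16,0],0],[[0.13,-0.2,0],0],[[0.149,-0.2287,0],0],[[0.149,-0.2287,0],0],[[0.149,-0.2287,0],0],[[0.149,-0.2287,0],0]]' --finger_gap 0.055

```text
time_s: 22.05
tool_pos: [0.4104, 0.2261, 0.2008]
eef_rot: [0.772, 0.635, -0.0, 0.0]
contact_force: [0.1, 0.3, -1.3]
grip_width: 0.0548
grip_force: 0.0
```

```bash
python3 -c "
from h import *
go((.410,.227,.093),-.192)
im=viewer.read_camera('top')[:,:,::-1].copy()
cv2.imwrite('pics/m6.png',cv2.resize(im[150:265,125:320],None,fx=3.5,fy=3.5))"
```

```text
shift [ 0.001  -0.0006  0.1078] turn -0.001 q7 -0.52 t 22.1
```

View pics/m6.png

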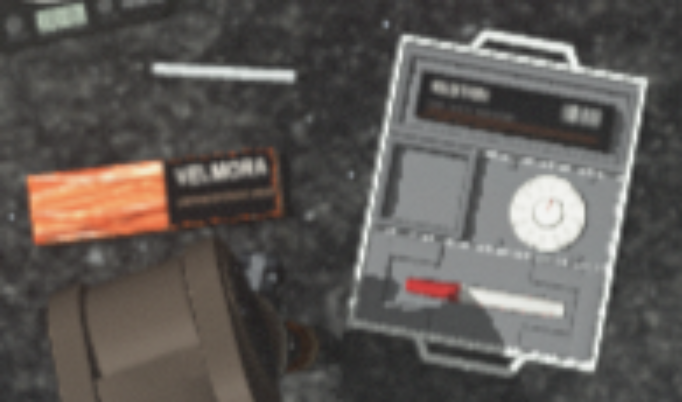

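Call:
shift_gripper --motion '[[[0.001,0,0.03],0],[[0.001,0,0.06],0],[[0.001,0,0.085],0],[[0.001,0,0.1],0],[[0.001,0,0.105],0],[[0.001,0,0.105],0],[[0.001,0,0.105],0],[[0.001,0,0.105],0]]'

```text
time_s: 22.9
tool_pos: [0.4109, 0.2283, 0.0971]
eef_rot: [0.772, 0.636, 0.001, -0.0]
contact_force: [0.4, 0.4, -0.1]
grip_width: 0.055
grip_force: 0.0
```

Call:
shift_gripper --motion '[[[0,0,0],0],[[0,0,0],0],[[0,0,0],0],[[0,0,0],0],[[0,0,0],0],[[0,0,0],0],[[0,0,0],0]]' --finger_gap 0 --grip_force 40

```text
time_s: 23.6
tool_pos: [0.4107, 0.2285, 0.097]
eef_rot: [0.772, 0.636, 0.001, -0.0]
contact_force: [-1.1, -0.3, 6.2]
grip_width: 0.0302
grip_force: 39.2
```

Call:
shift_gripper --motion '[[[0,0,-0.01],0],[[0,0,-0.03],0],[[0,0,-0.06],0],[[0,0,-0.09],0],[[0,0,-0.12],0],[[0,0,-0.12],0],[[0,0,-0.12],0]]'

```text
time_s: 24.3
tool_pos: [0.4101, 0.2284, 0.2169]
eef_rot: [0.771, 0.636, 0.001, -0.0]
contact_force: [-0.2, 0.4, -0.5]
grip_width: 0.0308
grip_force: 40.0
```

```bash
python3 -c "
from h import *
go((.541,.112,.2),-.192)
cv2.imwrite('pics/m7.png',cv2.resize(viewer.read_camera('side')[120:340,200:400,::-1],None,fx=2.5,fy=2.5))"
```

```text
shift [-0.0894  0.1506  0.0168] turn 0.0 q7 -0.54 t 24.3
```

View pics/m7.png

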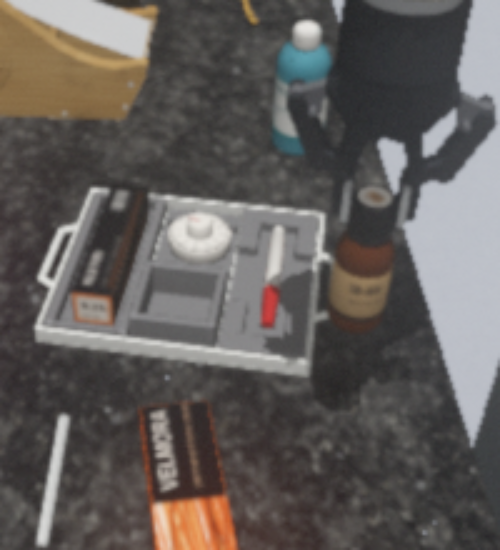

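Call:
shift_gripper --motion '[[[-0.015,0.025,0],0],[[-0.03,0.05,0],0],[[-0.045,0.075,0],0],[[-0.06,0.1,0],0],[[-0.075,0.125,0],0],[[-0.09,0.15,0],0],[[-0.09,0.15,0],0],[[-0.09,0.15,0],0],[[-0.09,0.15,0.02],0],[[-0.09,0.15,0.04],0],[[-0.09,0.15,0.04],0],[[-0.09,0.15,0.04],0]]'

```text
time_s: 25.55
tool_pos: [0.5394, 0.1118, 0.1762]
eef_rot: [0.771, 0.636, -0.001, -0.0]
contact_force: [0.3, 0.8, 0.2]
grip_width: 0.0307
grip_force: 40.1
```

```bash
python3 -c "
from h import *
go((.541,.112,.104),-.192)"
```

```text
shift [0.0006 0.0016 0.0722] turn 0.001 q7 -0.08 t 25.6
```

Call:
shift_gripper --motion '[[[0.001,0.001,0.02],0],[[0.001,0.001,0.04],0],[[0.001,0.001,0.055],0],[[0.001,0.001,0.064],0],[[0.001,0.001,0.069],0],[[0.001,0.001,0.072],0],[[0.001,0.001,0.072],0],[[0.001,0.001,0.072],0],[[0.001,0.001,0.072],0]]'

```text
time_s: 26.45
tool_pos: [0.5417, 0.112, 0.1048]
eef_rot: [0.772, 0.636, 0.0, 0.0]
contact_force: [-1.1, 0.1, -1.4]
grip_width: 0.0305
grip_force: 40.2
```

Call:
shift_gripper --motion '[[[0,0,0.001],0],[[0,0,0.001],0],[[0,0,0.001],0],[[0,0,0.001],0],[[0,0,0.001],0]]' --finger_gap 0.055 --grip_force 20

```text
time_s: 26.95
tool_pos: [0.5414, 0.1119, 0.1034]
eef_rot: [0.772, 0.636, 0.0, 0.0]
contact_force: [0.7, -0.5, -1.0]
grip_width: 0.0548
grip_force: 0.0
```

Call:
shift_gripper --motion '[[[0,0,-0.02],0],[[0,0,-0.05],0],[[0,0,-0.1],0],[[0,0,-0.13],0],[[0,0.0,-0.13],0],[[0.05,-0.05,-0.13],0],[[0.1,-0.1,-0.13],0],[[0.1,-0.15,-0.13],0],[[0.1,-0.15,-0.13],0],[[0.1,-0.15,-0.13],0],[[0.1,-0.15,-0.13],0]]'

```text
time_s: 28.05
tool_pos: [0.4125, 0.2394, 0.2331]
eef_rot: [0.771, 0.637, -0.0, -0.0]
contact_force: [0.5, -0.1, 0.1]
grip_width: 0.0551
grip_force: 0.0
```

```bash
python3 -c "
from h import *
cv2.imwrite('pics/m8.png',np.vstack([cv2.resize(viewer.read_camera(n)[a:b,c:d,::-1],(640,290)) for n,a,b,c,d in(('top',150,265,125,380),('side',160,290,180,400))]))"
```

```text
(no output)
```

View pics/m8.png

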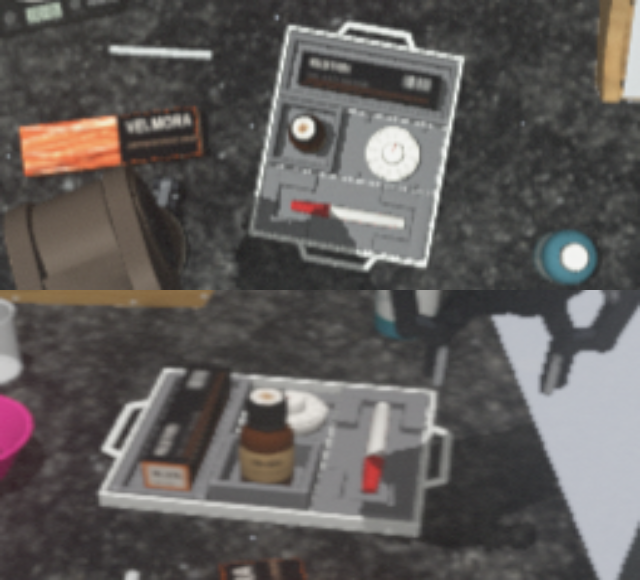

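All four kit items are seated: the bottle is upright in the well, the look-alikes have not moved, and the gripper is clear.

```bash
python3 -c "
from plant import ctrl, viewer
print(ctrl.hand_in())"
```

```text
the job is handed in; nothing more can be done
None
```

The job is handed in at about 28 s: in the last pictures the small carton, marker, timer and small bottle were all in their places, the bottle went in last and upright, the look-alikes appeared unmoved, and the hand-in gave no verdict back.

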